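# Sort the condiments into the caddy and dock it on its rail

## Task

Put the two squat shakers and the slim bottle that stand on the counter away upright in the caddy, shakers in the well that already holds a shaker and the bottle in the well that already holds a bottle. Then slide the filled caddy, without ramming it, along its rail against the end stop so that the catch holds it, with everything in it still standing, and leave the other things on the counter where they are.

Things in the scene. Friction and masses are not known exactly. Their poses are not given: they have to be found in the camera images.
- rail_origin (a point): dark steel counter rail fixed to the table, a shallow channel 330 mm long (along its y) and 190 mm wide (x). This point is on the table at the rail's middle, z up. Its 6 mm thick bed carries the caddy between two low guides (tops 16 mm above the table). A sprung steel roller on either side, in a black block 36 mm high at y = +108 mm, forms the catch.
- stop (a point): end stop that closes the rail's +y end, a steel bar; this point is the middle of its inner face, at y = +160 mm in the rail's frame, at its top edge 32 mm above the table. Sliding the filled caddy home against it takes about 3 to 15 N, most of it as the catch gives way over the last 15 mm; it then takes about 7 N to pull it out again.
- caddy_origin (a point): aluminium condiment caddy standing loose in the rail's channel, 350 g empty. This point is the centre of its underside, 6 mm above the table; axes as the rail's. Box 152 mm (x) by 210 mm (y), walls and floor 5 mm thick, wall tops 35 mm above this point. Starts part-way along, clear of the catch; home (held by catch, against the stop) when this point is at y = +55 mm in the rail's frame.
- well_a (a point): one of the caddy's two equal wells, 68 mm wide (x) and 200 mm long (y), beyond a 6 mm dividing wall. This point is the centre of its inner floor, at (+37, 0, +5) mm from the caddy's origin. Walls rise 30 mm above it: a shaker has 6 mm free on either side, too little for fingers, so hold things above the wall tops.
- well_b (a point): the caddy's other well, the same size; this point is the centre of its inner floor, at (-37, 0, +5) mm from the caddy's origin.
- handle (a point): the caddy's black push handle, an upright plate 64 mm wide (x), 10 mm thick (y), standing 45 mm outside the caddy's -y end on a short arm. This point is the middle of its top edge, at (0, -150, +66) mm from the caddy's origin; the plate reaches down to 10 mm above the caddy's underside. Pushing its outer (-y) face at mid height moves the caddy home.
- shaker_in_mid (a point): squat white plastic seasoning shaker with a grey domed lid: upright cylinder 56 mm in diameter, straight-sided up to 64 mm, 78 mm high in all, 70 g. This point is its centre, 39 mm above its underside; z is its axis (up). This one already stands in the caddy, near the +y end of one of the wells (either one, it varies): it marks the shakers' well.
- bottle_in_mid (a point): slim white plastic sauce bottle with a grey pointed nozzle: upright cylinder 44 mm in diameter, straight-sided up to 74 mm, 105 mm high in all, 70 g. This point is its centre, 52.5 mm above its underside; z is its axis (up). This one already stands in the caddy, near the +y end of the other well: it marks the bottles' well.
- shaker_1_mid (a point): squat white plastic seasoning shaker with a grey domed lid: upright cylinder 56 mm in diameter, straight-sided up to 64 mm, 78 mm high in all, 70 g. This point is its centre, 39 mm above its underside; z is its axis (up). Stands on the counter, to be put away.
- shaker_2_mid (a point): squat white plastic seasoning shaker with a grey domed lid: upright cylinder 56 mm in diameter, straight-sided up to 64 mm, 78 mm high in all, 70 g. This point is its centre, 39 mm above its underside; z is its axis (up). Stands on the counter, to be put away.
- bottle_1_mid (a point): slim white plastic sauce bottle with a grey pointed nozzle: upright cylinder 44 mm in diameter, straight-sided up to 74 mm, 105 mm high in all, 70 g. This point is its centre, 52.5 mm above its underside; z is its axis (up). Stands on the counter, to be put away.
- tin: plain steel can with a paper label and flat top, 64 mm diameter, 85 mm high. A bystander on the counter, not part of the job; origin at its underside.
- dish: tiny blue ceramic bowl, 56 mm across, 22 mm high. A bystander on the counter, not part of the job; origin at its underside.
- mug: white ceramic mug, 85 mm high. A bystander on the counter, not part of the job; origin at its underside.
- jar: amber glass jar with steel lid, 70 mm diameter, 100 mm high. A bystander on the counter, not part of the job; origin at its underside.
- tongs: steel tongs with black tips lying flat, about 270 mm long, 16 mm high. A bystander on the counter, not part of the job; origin at its underside.
- spatula: spatula lying flat. A bystander on the counter, not part of the job; origin at its underside.
There are look-alikes about, which are no part of the job. What is shaped like the part that bears shaker_1_mid but green is not meant.

How it is judged:
By the outcome, as a careful person would: the job done as asked, in the order asked, and still so for the second after the job is handed in, with the robot touching nothing.
It also fails if it takes over 70 s, if anything falls off the work surface, if the arm or the gripper's body presses on something with over 40 N, if the wrist force passes 120 N, or if a joint passes its speed limit or range.

## Robot

A 7-joint arm with a two-finger parallel gripper is mounted at the origin on the work surface. World frame = base frame: x ahead of the robot, y to its left, z up, the work surface at z = 0. Lengths are in m, angles in rad, forces in N, time in s.
With the tool pointing down it reaches from about 0.425 to 0.95 m from the base axis. Payload 4.7 kg.
Tool frame: the origin (TCP) lies on the centre line of the jaws, within the pads' length; the fingertips stand robot.nose_length ahead of it and the grasp point (between the pads) lies 8 mm behind it (robot.nose_length is the distance from the TCP to the fingertips, in m); z points along the fingers, y is the line along which they close (so a half turn about z gives the same grasp; the last joint's range is limited). The gripper opens to 85 mm and grips with 20 to 120 N. Pads are 22 mm wide; open, the fingers measure 114 mm over their backs; the gripper's body (76 mm by 85 mm) begins 54 mm behind the grasp point. The pads swing forward as they close: fully open they stand 13 mm farther back than shut.
Start: joints at [1.283, 0.469, -0.049, 1.532, 0.024, 1.141, -0.082], TCP at [0.173, -0.653, 0.242] pointing down, gripper open.
Joint ranges: [-2.59, 2.59], [-0.33, 1.99], [-1.39, 1.29], [0.1, 2.45], [-1.04, 4.18], [0.21, 1.99], [-2.66, 2.66]. Speed limits (rad/s): [2.57, 2.57, 3.14, 3.14, 3.14, 3.14, 3.14].

## Interface

Orientations are given as [roll, pitch, yaw] about the fixed x, y, z axes, in that order (R = Rz(yaw) Ry(pitch) Rx(roll)).
In Python, from plant import robot gives the robot as it stands. Calls block until the motion is done:
- robot.goto(position, orientation): joint-space move of the TCP to a pose.
- robot.move_straight(position, vel=0.15, attitude=None, contact_N=None): straight line of the TCP; attitude=None keeps the orientation; vel is the mean speed in m/s. With contact_N (N) it stops when the force on the tool has changed by that much, and returns True; else False.
- robot.move_joints(angles): joint-space move.
- robot.grip(opening, strength=None): opening from 0.0 (shut) to 1.0 (fully open); strength is the grip in N (None keeps the last); returns when the fingers have stopped.
- robot.sleep(seconds).
- robot.inverse_kinematics(position, orientation): joint angles nearest the present ones, or None.
- robot.sense(): the state.
- robot.grab_frame(name): name is "side" or "top" or "wrist"; returns a dict with "image" (480x640x3 uint8, red, green, blue), "range_z" (480x640 float32, m along the optical axis (not along the pixel's ray), 0 where there is no reading), "fx", "fy", "cx", "cy" (pixels), "R" (3x3) and "t" (3): a world point X has camera coordinates R X + t. Camera axes: x right, y down, z forward; pixel columns grow to the right and rows downward; lengths in m; the calibration is good to about 2 mm. A picture is of the moment at which its call begins.
A pose or a line that the arm cannot do raises robot.IKError and nothing moves.
- robot.close_job(): hands the job in; it is judged then, once.
The state is a dict: "t": time; "joint_pos": joint angles; "joint_velocities": joint speeds; "effort": joint torques, N m; "tcp_pos": TCP position; "tcp_rot": TCP orientation; "wrist_force": force on the tool from outside, world axes, zero at the start; "torque": the same for the moment, N m; "opening": opening from 0.0 (shut) to 1.0 (fully open); "gripper_force": force on a finger pad.
Only numpy, scipy, OpenCV 4.12 (cv2) and the standard library are available. Lean on these libraries where they do the work, as an engineer would, in place of code of your own. Each camera call takes 0.05 s, during which the arm holds its last target. There are 200 camera calls.

## Working session

There is one attempt and no reset: what is moved stays moved. The work goes in short steps, each a Python script; the robot and the scene stay as the last script left them, time stands still between calls to the robot, and variables do not carry over. Pictures are saved under pics/ and viewed, at most 10 in all, crops included, and the job is handed in when it is done.

```bash
ls; mkdir -p pics; python3 - <<'E'
from plant import robot
import cv2,numpy as np
for n in ["top","side"]:
    f=robot.grab_frame(n); cv2.imwrite(f"pics/{n}0.png",f["image"][:,:,::-1]); np.savez(f"{n}0.npz",**f)
    print(n,f["fx"],f["R"].round(3).tolist(),f["t"])
s=robot.sense(); print(s["t"],s["tcp_pos"],s["tcp_rot"],robot.nose_length)
E
```

```text
pics
top 450.57583696397836 [[0.015, -1.0, 0.009], [-0.996, -0.016, -0.087], [0.087, -0.008, -0.996]] [-0.11788119  0.57998372  1.05965536]
side 473.8869106687823 [[-0.778, -0.628, 0.019], [-0.476, 0.568, -0.671], [0.411, -0.531, -0.741]] [0.38104274 0.35712429 0.87879111]
0.1 [ 0.17259975 -0.65205875  0.24139201] [-3.13989955e+00  7.34125340e-05  2.58760018e-01] 0.011
```

View pics/top0.png

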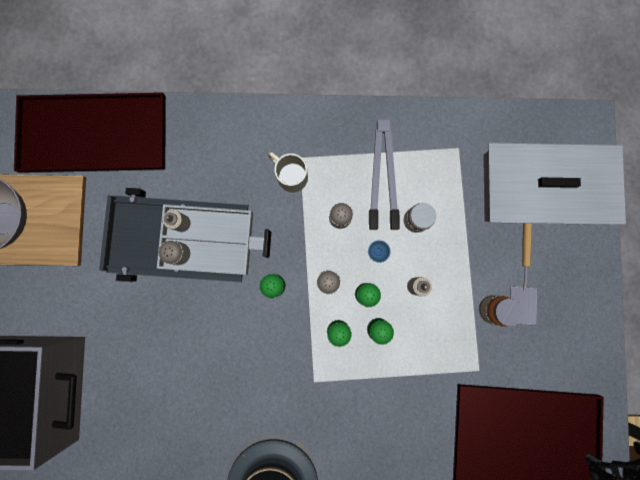

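View pics/side0.png

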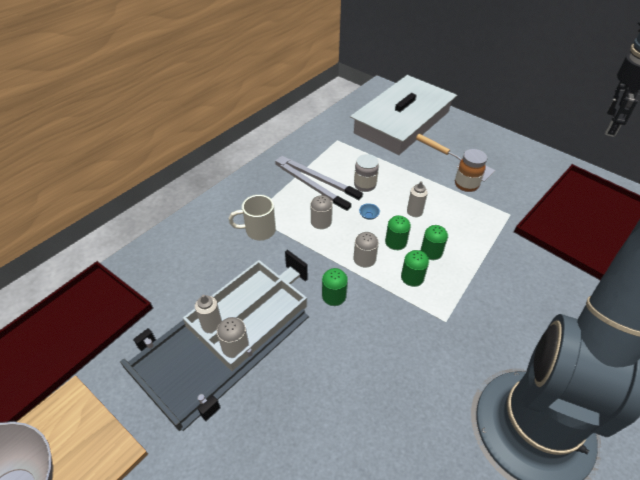

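The top view shows two white shakers with grey lids at (341,215) and (328,282), and a slim bottle at (421,287).
- **Things that could be mistaken for them:** green shakers at (272,286), (368,295), (339,333) and (381,331), and the tin at (421,217).
- **Caddy:** it holds a shaker at (172,252), in the -x well, and a bottle at (174,219), in the +x well. The handle is at (267,243) and the stop is at the left, around (107,232).

I choose (341,215), (328,282) and (421,287).

```bash
cat > h.py <<'E'
import numpy as np, cv2
from scipy.optimize import least_squares
def cloud(f):
    d=f["range_z"]; v,u=np.indices(d.shape); fx,fy,cx,cy=[float(f[k]) for k in("fx","fy","cx","cy")]
    C=np.stack([(u-cx)/fx*d,(v-cy)/fy*d,d],-1)
    P=(C-f["t"])@f["R"]          # R^T (C-t)
    P[d<=0]=np.nan; return P
def proj(f,X):
    c=f["R"]@np.asarray(X)+f["t"]; return f["fx"]*c[0]/c[2]+f["cx"], f["fy"]*c[1]/c[2]+f["cy"]
def fitc(P,c0,r,z0,z1,R=0.045):
    c=np.array(c0[:2],float)
    for _ in range(4):
        m=(P[:,2]>z0)&(P[:,2]<z1)&(np.hypot(*(P[:,:2]-c).T)<R)
        Q=P[m,:2]
        s=least_squares(lambda c:np.hypot(*(Q-c).T)-r,c,loss="soft_l1",f_scale=.002); c=s.x
    return c,len(Q),np.abs(s.fun).mean()
E
python3 - <<'E'
from h import *
T=dict(np.load("top0.npz"));S=dict(np.load("side0.npz"))
A=cloud(T);B=cloud(S);AF=A.reshape(-1,3);BF=B.reshape(-1,3)
for F in (AF,BF): F[np.isnan(F)]=-9
items=dict(s1=(341,215,.028,.06),s2=(328,282,.028,.06),b1=(421,287,.022,.07),sin=(172,252,.028,.06),bin=(174,219,.022,.07),
 gA=(272,286,.028,.06),gB=(368,295,.028,.06),gC=(339,333,.028,.06),gD=(381,331,.028,.06),tin=(421,217,.032,.08),dish=(379,251,.028,.02),mug=(291,172,.04,.08),jar=(495,310,.035,.09))
for k,(u,v,r,h) in items.items():
    p=A[v,u]; z0=.05 if k in("sin","bin") else .015
    z1=h+(.011 if k in("sin","bin") else 0)
    out=[]
    for F in (AF,BF,np.vstack([AF,BF])):
        try: c,n,e=fitc(F,p,r,z0,z1); out.append((c.round(4).tolist(),n,round(e*1e3,1)))
        except Exception as ex: out.append(str(ex)[:20])
    print(k,p.round(3),*out)
# caddy
for n,F in(("top",AF),("side",BF)):
    for z0,z1,nm in((.037,.046,"walls"),(.062,.076,"hnd"),(.004,.0085,"bed"),(.028,.034,"stop")):
        m=(F[:,2]>z0)&(F[:,2]<z1)&(F[:,0]>.40)&(F[:,0]<.66)&(F[:,1]>.0)&(F[:,1]<.42)
        Q=F[m]; 
        if nm in("hnd",): Q=Q[Q[:,1]<.12]
        if len(Q)<5: continue
        print(n,nm,len(Q),Q.min(0).round(4),Q.max(0).round(4),Q.mean(0).round(4), cv2.minAreaRect(Q[:,:2].astype(np.float32)*1000))
im=cv2.imread("pics/top0.png"); cv2.imwrite("pics/crop0.png",np.hstack([cv2.resize(im[185:310,300:450],(480,400),interpolation=2),cv2.resize(im[180:292,90:280],(320,400*112//190*0+190),interpolation=2) if 0 else cv2.copyMakeBorder(cv2.resize(im[180:292,95:280],(320,194),interpolation=2),0,206,0,0,cv2.BORDER_CONSTANT)]))
E
```

```text
s1 [ 0.634 -0.148  0.076] ([0.6382, -0.148], 50, np.float64(0.2)) ([0.6372, -0.153], 275, np.float64(1.1)) ([0.6373, -0.1526], 325, np.float64(1.3))
s2 [ 0.48  -0.12   0.075] ([0.4794, -0.1201], 1, np.float64(0.0)) ([0.4786, -0.125], 286, np.float64(0.8)) ([0.4786, -0.125], 287, np.float64(0.8))
b1 [ 0.472 -0.329  0.092] ([0.4722, -0.3355], 82, np.float64(0.3)) ([0.4715, -0.34], 271, np.float64(1.1)) ([0.4719, -0.3388], 353, np.float64(1.7))
sin [0.542 0.234 0.085] ([0.5423, 0.2429], 63, np.float64(0.4)) ([0.5424, 0.2377], 165, np.float64(0.6)) ([0.5429, 0.2394], 228, np.float64(1.5))
bin [0.615 0.228 0.101] ([0.6168, 0.2395], 82, np.float64(0.4)) ([0.6168, 0.2341], 196, np.float64(0.6)) ([0.6173, 0.2359], 278, np.float64(1.6))
gA [0.469 0.007 0.079] ([0.4685, 0.0116], 32, np.float64(0.1)) ([0.4684, 0.0062], 299, np.float64(0.6)) ([0.4685, 0.0066], 331, np.float64(1.0))
gB [ 0.451 -0.211  0.076] ([0.451, -0.2141], 41, np.float64(0.2)) ([0.4503, -0.2188], 297, np.float64(0.9)) ([0.4506, -0.2183], 338, np.float64(1.2))
gC [ 0.366 -0.146  0.081] ([0.3602, -0.1469], 43, np.float64(0.2)) 
[... 1624 characters left out ...]
3 0.4123 0.046 ] [0.5564 0.1772 0.0411] ((557.9384765625, 202.07127380371094), (421.28558349609375, 200.3614959716797), 84.721923828125)
side hnd 379 [4.403e-01 3.000e-04 6.200e-02] [0.5993 0.0355 0.0759] [0.5038 0.0215 0.0705] ((519.7933959960938, 18.220422744750977), (159.0905303955078, 35.04376220703125), 0.3003607988357544)
side bed 4856 [0.4005 0.001  0.004 ] [0.66   0.4196 0.0085] [0.5623 0.318  0.0065] ((530.2525024414062, 210.33229064941406), (259.4765930175781, 418.6056213378906), 0.0012867775512859225)
side stop 1176 [0.4398 0.0047 0.028 ] [0.6594 0.419  0.034 ] [0.5608 0.2364 0.0314] ((555.89404296875, 207.03944396972656), (424.0024719238281, 194.7567596435547), 84.81159210205078)
```

View pics/crop0.png

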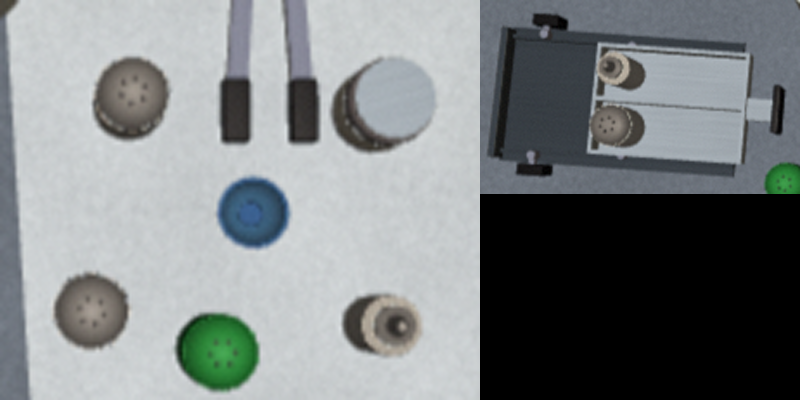

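The crop confirms my choice: two grey-lidded white shakers at left and the nozzle bottle at lower right, with the green one excluded. In the caddy, the bottle is in the +x well and the shaker in the -x well. Next I fit the rail and caddy geometry.

```bash
cat > fitcad.py <<'E'
from h import *
def model_d(p,Q):
    # distance of wall-top points to nearest wall-top strip (rail-frame), p=(x,y,yaw)
    c,s=np.cos(p[2]),np.sin(p[2]); d=Q-p[:2]; X=c*d[:,0]+s*d[:,1]; Y=-s*d[:,0]+c*d[:,1]
    def box(cx,cy,hx,hy): return np.hypot(np.maximum(abs(X-cx)-hx,0),np.maximum(abs(Y-cy)-hy,0))
    return np.min([box(73.5e-3,0,.0025,.105),box(-73.5e-3,0,.0025,.105),box(0,0,.003,.105),box(0,.1025,.076,.0025),box(0,-.1025,.076,.0025)],0)
def fit(F,p0):
    m=(F[:,2]>.0385)&(F[:,2]<.0445); Q=F[m,:2]
    p=np.array(p0,float)
    for tol in(.02,.012,.008,.006):
        Qs=Q[model_d(p,Q)<tol]
        p=least_squares(model_d,p,args=(Qs,),loss="soft_l1",f_scale=.001,x_scale=[.01,.01,.05]).x
    return p,len(Qs),model_d(p,Qs).mean()
E
python3 - <<'E'
from fitcad import *
for n in("top","side"):
    F=cloud(dict(np.load(n+"0.npz"))).reshape(-1,3); F=F[~np.isnan(F[:,0])]
    for y in (.15,.165,.18):
        p,k,e=fit(F,(.573,y,-.04)); print(n,p.round(4),k,round(e*1e3,2))
    c,s=np.cos(p[2]),np.sin(p[2]); d=F[:,:2]-p[:2]; X=c*d[:,0]+s*d[:,1]; Y=-s*d[:,0]+c*d[:,1]
    m=(abs(X)<.045)&(Y<-.13)&(Y>-.18)&(F[:,2]>.03); print(" handle: X",np.percentile(X[m],[2,50,98]).round(4),"Y",np.percentile(Y[m],[2,98]).round(4),"zmax",F[m,2].max())
    for z0,z1 in((.028,.036),):
        m=(abs(X)<.08)&(Y>.11)&(Y<.32)&(F[:,2]>z0)&(F[:,2]<z1); print(" stop Y",np.percentile(Y[m],[2,10,50,98]).round(4),m.sum())
    m=(abs(X)>.08)&(abs(X)<.13)&(Y>.1)&(Y<.25)&(F[:,2]>.03)&(F[:,2]<.045); 
    for sg in(-1,1): mm=m&(X*sg>0); print(" block",sg,np.percentile(X[mm],[2,98]).round(4),np.percentile(Y[mm],[2,98]).round(4))
E
```

```text
top [ 0.5754  0.1752 -0.0547] 720 0.02
top [ 0.5754  0.1752 -0.0547] 720 0.02
top [ 0.5754  0.1752 -0.0547] 720 0.02
 handle: X [-0.0307 -0.0003  0.0292] Y [-0.155  -0.1318] zmax 0.07570557520566332
 stop Y [0.2321 0.2338 0.2379 0.2441] 306
 block -1 [-0.1112 -0.0807] [0.1661 0.2416]
 block 1 [0.0807 0.1115] [0.1648 0.2421]
side [ 0.5747  0.1712 -0.057 ] 1032 0.11
side [ 0.5747  0.1712 -0.057 ] 1032 0.11
side [ 0.5747  0.1712 -0.057 ] 1032 0.11
 handle: X [-0.0318 -0.0027  0.0294] Y [-0.1536 -0.1323] zmax 0.07772891971588439
 stop Y [0.1848 0.2348 0.2389 0.2438] 463
 block -1 [-0.1123 -0.0806] [0.1657 0.2421]
 block 1 [0.0811 0.1111] [0.1658 0.2416]
```

```bash
cat > act.py <<'E'
import numpy as np
from plant import robot
pi=np.pi
CAD=np.array([.575,.1732]); YAW=-.0555
def cad(X,Y,z): c,s=np.cos(YAW),np.sin(YAW); return [CAD[0]+c*X-s*Y, CAD[1]+s*X+c*Y, z]
def pickplace(src,h,dst,yp,yd,w):
    """src world xy, h TCP height over base, dst caddy XY, yaws at pick and place, w release opening"""
    robot.grip(1.0)
    robot.goto([*src,h+.10],[pi,0,yp])
    robot.move_straight([*src,h],vel=.12)
    robot.grip(0.0,strength=30)
    s=robot.sense(); print("grip",s["opening"],s["gripper_force"],s["t"])
    robot.move_straight([*src,.20],vel=.2)
    robot.move_straight(cad(*dst,.20),vel=.25,attitude=[pi,0,yd])
    robot.move_straight(cad(*dst,h+.022),vel=.15)
    hit=robot.move_straight(cad(*dst,h+.0115),vel=.03,contact_N=4)
    s=robot.sense(); print("down",hit,s["tcp_pos"],s["opening"],s["gripper_force"],s["wrist_force"])
    robot.grip(w); robot.sleep(.1)
    robot.move_straight(cad(*dst,.20),vel=.15)
    print("t",robot.sense()["t"])
E
python3 - <<'E'
from act import *
for nm,p in (("s1",[.6377,-.1505,.045]),("s2",[.4790,-.1225,.045]),("b1",[.4718,-.3375,.052]),("A",cad(-.037,-.001,.2)),("B",cad(-.037,-.064,.2)),("C",cad(.037,-.02,.2)),("push0",cad(0,-.2,.05)),("push1",cad(0,-.03,.05))):
    for y in (-pi/2,0,pi/2):
        q=robot.inverse_kinematics(p,[pi,0,y+YAW]); print(nm,round(y,2),None if q is None else np.round(q,2))
E
```

```text
s1 -1.57 [-0.51  0.96  1.1   1.78 -0.99  1.07 -2.22]
s1 0 [ 0.32  0.66 -0.21  1.73  0.19  0.77 -1.61]
s1 1.57 [ 0.56  0.73 -0.58  1.71  0.5   0.85 -0.29]
s2 -1.57 [-0.62  0.76  1.11  2.16 -0.96  0.85 -2.09]
s2 0 [ 0.37  0.47 -0.25  2.11  0.21  0.58 -1.66]
s2 1.57 [ 0.57  0.51 -0.51  2.1   0.42  0.63 -0.28]
b1 -1.57 [ 0.39  0.55  0.21  1.93 -0.18  0.68 -2.49]
b1 0 [ 0.63  0.55 -0.11  1.92  0.09  0.68 -1.16]
b1 1.57 [ 0.85  0.58 -0.4   1.9   0.33  0.72  0.2 ]
A -1.57 [ 0.44  0.61 -1.17  1.8   0.62  1.16  2.15]
A 0 [ 0.25  0.46 -0.85  1.81  0.4   1.05 -2.37]
A 1.57 [ 0.42  0.58 -1.13  1.8   0.58  1.13 -0.96]
B -1.57 [ 0.57  0.57 -1.17  1.85  0.59  1.13  2.27]
B 0 [ 0.33  0.41 -0.78  1.86  0.33  1.01 -2.22]
B 1.57 [ 0.53  0.53 -1.09  1.85  0.53  1.09 -0.82]
C -1.57 [ 0.44  0.73 -1.18  1.65  0.71  1.25  2.2 ]
C 0 [ 0.2   0.53 -0.72  1.66  0.39  1.09 -2.26]
C 1.57 [ 0.38  0.66 -1.04  1.65  0.6   1.19 -0.86]
push0 -1.57 [-0.77  0.84  1.1   2.   -0.96  0.95 -2.35]
push0 0 [ 0.24  0.56 -0.35  1.94  0.29  0.69 -1.91]
push0 1.57 [ 0.41  0.6  -0.58  1.93  0.48  0.74 -0.51]
push1 -1.57 [ 0.46  0.93 -1.19  1.85  0.99  1.1   1.97]
push1 0 [ 0.04  0.61 -0.48  1.88  0.4   0.75 -2.29]
push1 1.57 [ 0.23  0.7  -0.77  1.86  0.64  0.84 -0.92]
```

```bash
python3 - <<'E'
from act import *
import cv2
pickplace((.6377,-.1505),.045,(-.037,-.001),pi/2+YAW,pi/2+YAW,.82)
f=robot.grab_frame("side"); cv2.imwrite("pics/side1.png",f["image"][:,:,::-1]); np.savez("side1.npz",**f)
f=robot.grab_frame("top"); np.savez("top1.npz",**f)
E
```

```text
grip 0.6336027083898342 31.994730234146118 4.1417
down True [0.5382188  0.17419547 0.05697224] 0.6337908038526415 31.883389949798584 [-0.34098232 -0.66853506  4.15351484]
t 9.5167
```

View pics/side1.png

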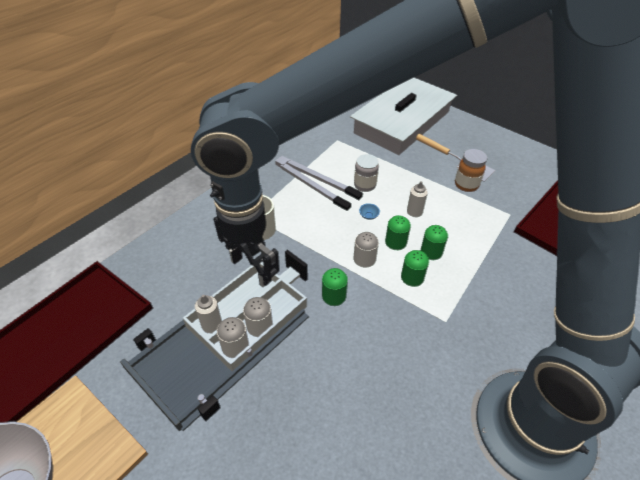

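The shaker stands in the well at (257,318), behind the first one, and the caddy looks unmoved. Before continuing I check the placement numerically.

```bash
python3 - <<'E'
from fitcad import *
from act import cad,pickplace,robot,pi,YAW
F=cloud(dict(np.load("side1.npz"))).reshape(-1,3);F=F[~np.isnan(F[:,0])]
p,_,_=fit(F,(.575,.171,-.056)); print("caddy",p.round(4))
for Y in(.065,-.001):
    c,n,e=fitc(F,cad(-.037,Y,0),.028,.05,.071); d=c-p[:2];cc,s=np.cos(p[2]),np.sin(p[2]); print((cc*d[0]+s*d[1]).round(4),(-s*d[0]+cc*d[1]).round(4),n)
print(robot.sense()["t"])
pickplace((.4790,-.1225),.045,(-.037,-.064),pi/2+YAW,pi/2+YAW,.82)
pickplace((.4718,-.3375),.052,(.037,-.02),YAW,YAW,.75)
f=robot.grab_frame("side"); cv2.imwrite("pics/side2.png",f["image"][:,:,::-1]); np.savez("side2.npz",**f)
F=cloud(f).reshape(-1,3);F=F[~np.isnan(F[:,0])]
p,_,_=fit(F,(.575,.171,-.056)); print("caddy",p.round(4))
E
```

```text
caddy [ 0.5748  0.1712 -0.0562]
-0.0373 0.0622 214
-0.0373 -0.0012 152
9.6167
grip 0.6338372757204621 31.460153460502625 12.475
down True [0.53468275 0.11120451 0.05681991] 0.6313939637753484 31.917863488197327 [-0.49062309 -0.47341788  4.92247064]
t 17.45
grip 0.508547680546479 30.435752109624445 20.875
down True [0.61096536 0.15109183 0.06370637] 0.5041992430459673 30.986296359915286 [-1.08590071  0.73788542  5.17070179]
t 26.8417
caddy [ 0.5749  0.1712 -0.054 ]
```

View pics/side2.png

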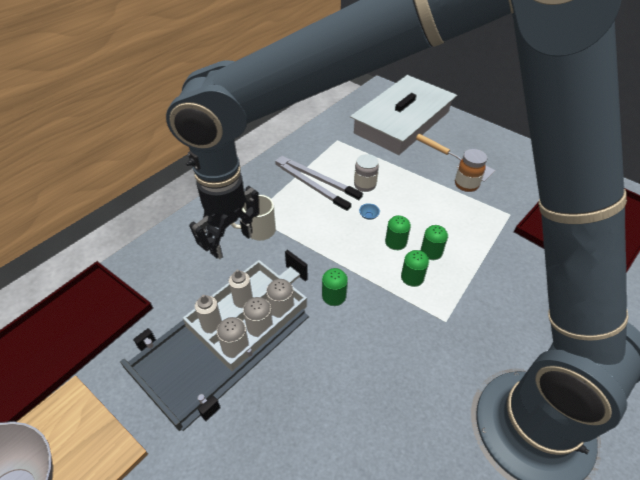

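All three now stand in the right wells: shakers at (232,335), (257,315) and (280,295), bottles at (207,313) and (240,290). Nothing else on the counter looks moved. Next is the push.

```bash
python3 - <<'E'
from act import *
import cv2
robot.grip(0.0)
y=pi/2+YAW
robot.move_straight(cad(0,-.22,.20),vel=.2,attitude=[pi,0,y])
robot.move_straight(cad(0,-.22,.044),vel=.15)
robot.move_straight(cad(0,-.180,.044),vel=.08)
h=robot.move_straight(cad(0,-.155,.044),vel=.02,contact_N=2)
s=robot.sense(); p=np.array(s["tcp_pos"][:2])-CAD; print("touch",h,p@[-np.sin(YAW),np.cos(YAW)],s["wrist_force"])
print(robot.move_straight(cad(0,-.060,.044),vel=.04,contact_N=15))
s=robot.sense(); print(s["tcp_pos"],s["wrist_force"],s["t"])
h=robot.move_straight(cad(0,-.028,.044),vel=.015,contact_N=18)
s=robot.sense(); p=np.array(s["tcp_pos"][:2])-CAD; print("end",h,p@[-np.sin(YAW),np.cos(YAW)],s["wrist_force"],s["t"])
f=robot.grab_frame("top"); cv2.imwrite("pics/top3.png",f["image"][:,:,::-1]); np.savez("top3.npz",**f)
f=robot.grab_frame("side"); np.savez("side3.npz",**f)
from fitcad import *
for n in("top3","side3"):
    F=cloud(dict(np.load(n+".npz"))).reshape(-1,3);F=F[~np.isnan(F[:,0])]
    p,k,e=fit(F,(.582,.298,-.055)); print(n,p.round(4),k,e)
E
```

```text
touch True -0.166066960476639 [-0.15888815 -0.45505968  0.40476656]
False
[0.5716631  0.11317765 0.04398262] [-0.29313956 -1.83955417 -0.02525847] 34.675
end True -0.037947035809044835 [-0.52900032 -0.82784239  4.49886254] 36.275
top3 [ 0.5829  0.3036 -0.0497] 408 7.492956100697295e-05
side3 [ 0.5824  0.2999 -0.0527] 1009 0.00014943597435180096
```

View pics/top3.png

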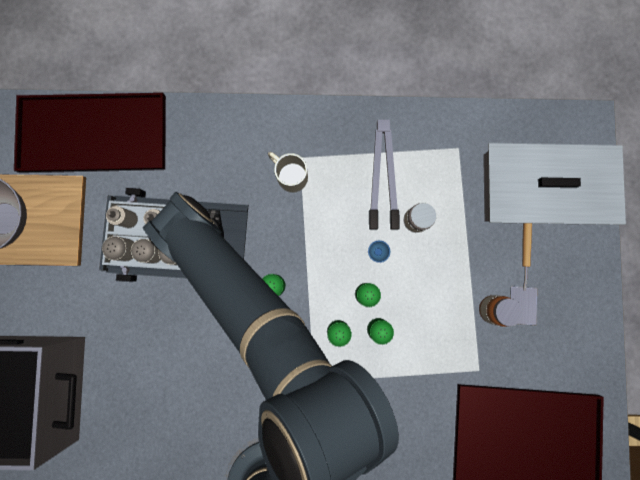

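The caddy is against the stop at the left, about (105,235), having travelled about 0.128 m. I back off and verify.

```bash
python3 - <<'E'
from act import *
from fitcad import *
robot.move_straight(cad(0,-.085,.044),vel=.06)
robot.move_straight(cad(0,-.085,.22),vel=.15)
robot.move_straight(cad(0,-.22,.25),vel=.2)
for n in("top","side"):
    f=robot.grab_frame(n); cv2.imwrite(f"pics/{n}4.png",f["image"][:,:,::-1])
    F=cloud(f).reshape(-1,3);F=F[~np.isnan(F[:,0])]
    p,k,e=fit(F,(.582,.300,-.055)); c,s=np.cos(p[2]),np.sin(p[2]); d=F[:,:2]-p[:2]; X=c*d[:,0]+s*d[:,1]; Y=-s*d[:,0]+c*d[:,1]
    m=(abs(X)<.06)&(Y>.1055)&(Y<.14)&(F[:,2]>.02)&(F[:,2]<.036); print(n,p.round(4),k,e,"stop",np.percentile(Y[m],[2,50,98]).round(4) if m.any() else None)
print(robot.sense()["t"])
a,b=[cv2.imread(f"pics/{n}4.png") for n in("top","side")]
cv2.imwrite("pics/fin.png",np.hstack([cv2.resize(b,(480,360)),cv2.resize(a[180:300,95:275],(320,360*0+213))[:213] if 0 else cv2.resize(a[140:340,90:270],(320,360))]))
E
```

```text
top [ 0.5829  0.3039 -0.0526] 707 3.121173928596616e-05 stop [0.1095 0.1124 0.1159]
side [ 0.5825  0.2998 -0.0514] 1017 0.00021208816759503402 stop [0.1057 0.1108 0.1152]
39.5333
```

View pics/fin.png

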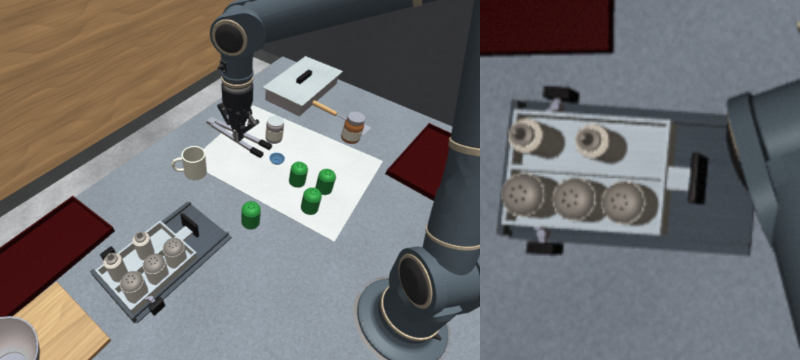

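The final view shows three shakers and two bottles upright in the caddy. The caddy sits in the rollers against the stop and did not move back when the arm withdrew. The bystanders look untouched, so I hand the job in.

```bash
python3 -c "
from plant import robot
print(robot.close_job())"
```

```text
the job is handed in; nothing more can be done
None
```

I handed the job in at about 40 s: both shakers and the bottle stand upright in their wells, and the caddy sits against the stop, where it stayed after the arm withdrew. I did not pull on it to test the catch. The other things on the counter look unmoved.

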